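# Cap a vial through the guard window

### The job

With the fingertips, push the blue tab of the vial slide until the slide is fully home against its stop in the capping press; do not lift or pick up the slide. Only then reach down through the window of the yellow guard and press the red lever pad all the way down, keep it down for about half a second, and let it spring back up. Do not touch the guard, leave the slide home, and leave everything else on the table undisturbed.

Things in the scene. Friction and masses are not known exactly. Their poses are not given: they have to be found in the camera images.
- press: Small fixed capping press standing on the table. Origin: on the table under the axis of the ram; axes: z up, y along the straight guide track, -x to the side of the lever pad (roughly towards the robot). Grey base 10 mm thick, x -105 to +80, y -72 to +72 mm; the track (56 mm wide, its two 8 mm high rails 27 mm apart) runs on the base from an end stop at y -20 mm straight out to y +267 mm. The vial slide lies between the rails and is home when its origin is at press y = 0.
- press_guard: Fixed yellow sheet-metal guard over the press, same frame as the press. Flat top plate at z 131 to 135 mm (black edge trim and screw heads stand up to 137.5 mm), x -101 to +65, y -65 to +65 mm, on four corner posts; clear panels close the -x and -y sides; the +y side, where the track comes out, is open. Must not be touched.
- window (a point): Centre of the guard's window at the top plate's upper face, 135 mm above the table. Clear opening 90 mm along press x and 76 mm along press y (black rubber edge trim), open straight down to the lever pad.
- lever_pad (a point): Centre of the top face of the red lever pad (36 mm along press x, 42 mm along press y), seen through the window; about 16 mm below the window at rest, and 17 mm lower when fully down. The point moves with the lever.
- press_lever (a joint): Sprung lever hinged at press x +52, z 103 mm; the pad is 85 mm from the hinge. 0 = up (rest), 0.2 rad = fully down against its stop. It needs about 2 N at the pad to start and 8 N fully down, and springs back by itself when let go.
- vial_slide: Loose aluminium slide (200 to 350 g) in the track, bar 22 mm wide, 14 mm high, lying on the 10 mm base; a vial stands fixed in it. Origin: underside of the bar under the vial. The bar reaches y -20 to +160 mm; at its +y end stands the blue tab. It starts 60 to 90 mm out (origin at press y +60 to +90 mm); pushed along press -y it slides freely with 1 to 3 N.
- push_face (a point): Centre of the outer (+y) face of the slide's blue tab, 34 mm wide, 36 mm high, standing 19 to 55 mm above the table (tab 6 mm thick), 160 mm from the slide's origin along y. Push here towards press -y with the fingers pointing down; the face stops 95 mm outside the guard.
- lc_column: Bystander: chromatography column, white rod 15x176x17 mm, lying; origin at the centre of its underside.
- block_e: Bystander: white machined block 52x64x13 mm, on the table in front of the guide track; origin at the centre of its underside.
- table_vial_1: Bystander: loose sample vial 12 mm across, 34 mm tall, standing on the left of the table; origin at the centre of its underside.
- sample_jar: Bystander: clear jar with a light-blue lid, 41 mm across, 53 mm tall, standing on the table behind the guide track; origin at the centre of its underside.
- marker_red: Bystander: red marker 13x124x15 mm, lying; origin at the centre of its underside.
- fitting_jar: Bystander: white-lidded jar 45 mm across, 58 mm tall; origin at the centre of its underside.
- bottle_250_table: Bystander: blue-capped bottle 70 mm across, 138 mm tall; origin at the centre of its underside.

How it is judged:
By the outcome, as a careful person would: the job done as asked, in the order asked, and still so for the second after the job is handed in, with the robot touching nothing.
It also fails if it takes over 42 s, if anything falls off the work surface, if the arm or the gripper's body presses on something with over 40 N, if the wrist force passes 120 N, or if a joint passes its speed limit or range.

### The arm

A 7-joint arm with a two-finger parallel gripper is mounted at the origin on a cart in front of the work surface, level with it; the furniture and walls round the work are solid. World frame = base frame: x ahead of the robot, y to its left, z up, the work surface at z = 0. Lengths are in m, angles in rad, forces in N, time in s.
With the tool pointing down it reaches from about 0.35 to 0.775 m from the base axis. Payload 3.1 kg.
Tool frame: the origin (TCP) lies midway between the tips of the shut fingers; the grasp point (between the pads) lies 19 mm behind it; x points along the fingers, z is the direction in which the jaws open and shut, and the axes are right-handed (so a half turn about x gives the same grasp; the last joint's range is limited). The gripper opens to 85 mm and grips with 20 to 120 N. Pads are 22 mm wide; open, the fingers measure 114 mm over their backs; the gripper's body (76 mm by 85 mm) begins 54 mm behind the grasp point. The pads swing forward as they close: fully open they stand 13 mm farther back than shut.
Start: joints at [1.212, 0.311, 0.014, 1.512, -0.004, 1.319, -0.027], TCP at [0.171, -0.523, 0.231] pointing down, gripper open.
Joint ranges: [-2.7, 2.7], [-0.3, 1.91], [-1.27, 1.3], [0.12, 2.57], [-1.44, 4.58], [0.2, 2.03], [-3.05, 3.05]. Speed limits (rad/s): [2.79, 2.79, 3.14, 3.14, 3.14, 3.14, 3.14].

### API

Orientations are given as a unit quaternion [w, x, y, z].
In Python, from plant import readout, viewer, bot, finder gives the robot as it stands. The module is installed in compiled form; this text tells all that it offers.
- The arm moves only by the shell command python3 -m inch 'ROWS' [FORCE]. ROWS is JSON, a list of rows, each a list of 7 numbers: the turn, a rotation vector about the tool's x, y, z in rad, then the shift along the tool's x, y, z in m, then the finger opening in m, from 0 to 0.0854. In form: [[ax, ay, az, dx, dy, dz, hand], ...]. A call has 1 to 12 rows; each row shifts and turns the commanded pose from where the row before left it, along the tool's axes as they then stand; what a row does not reach is not made up. A row lasts 1/8 s, in which the tool goes at most 62.5 mm and 10.7 degrees, less where a joint would pass 70% of its speed; a pose out of reach is approached as far as the arm can. A call with a gripper value outside its range is refused whole. The fingers move at their own pace and stop on an object; FORCE is the grip in N (left out, the last holds). Time passes only in rows, so rows that do not move let the fingers close. It gives the time, the measured TCP pose, the force and the opening at its end, in the units of the state.
- readout.state(): the state, without advancing time (a new reading comes with each control period).
- viewer.capture(name): name is "scene" or "top" or "wrist"; returns a dict with "color" (480x640x3 uint8, red, green, blue), "K" (3x3 intrinsics, pixels), "dist" ([k1, k2, p1, p2, k3] as OpenCV has them; the pictures are not rectified), "pose" (4x4, takes a point from camera to world coordinates); the wrist camera has in their place "mount" (4x4, takes a point from camera to tool coordinates, whose origin is the TCP and whose axes are the tool frame's). Camera axes: x right, y up, looking along -z (the intrinsics and any distortion apply to the point x, -y, -z); pixel columns grow to the right and rows downward; lengths in m; the calibration is good to about 2 mm. A picture is of the moment at which its call begins: read the wrist's pose just before it. There is no depth.
- bot.finish_job(): hands the job in, once; it reports no verdict.
Trained networks look in a picture, given as the dict that the camera call returned (one of the last four; its "shot" number tells which), for a name from the list of things; names that differ only in an ending like _2 or _b are one class to them, and where a whole thing is asked for, a point or a joint stands for the part that bears it (a point fixed in the world has none). Each returns a list of dicts, best first, with "score" (0 to 1); they miss things now and then, are a little off and sometimes report something else, mostly with a low value. They report only what shows in the picture. A call takes as long as a camera call.
- finder.silhouettes(picture, label): "pixels" (480x640 bool, what is visible of it) and "point" ([row, column] in pixels, amid what is visible of it).
- finder.pinpoint(picture, label): "point" ([row, column] in pixels: a listed point, or the origin of a listed thing).
The state is a dict: "clock": time; "joint_pos": joint angles; "qvel": joint speeds; "joint_efforts": joint torques, N m; "tcp_pos": TCP position; "tcp_rot": TCP orientation; "force": force on the tool from outside, world axes, zero at the start; "torque": the same for the moment, N m; "width": opening from 0.0 (shut) to 1.0 (fully open).
Only numpy, scipy, OpenCV 4.12 (cv2) and the standard library are available. Lean on these libraries where they do the work, as an engineer would, in place of code of your own. Each camera call takes 0.05 s, during which the arm holds its last target. There are 200 camera calls.

## Working session

There is one attempt and no reset: what is moved stays moved. The work goes in short steps, Python scripts to look and compute and a shell command to move; the robot and the scene stay as the last step left them, time stands still between calls to the robot, and variables do not carry over. Pictures are saved under pics/ and viewed, about 8 in all and at most 12, crops included, and the job is handed in when it is done.

```bash
mkdir -p pics; cat > h.py <<'E'
import numpy as np,cv2
from plant import readout,viewer,bot,finder
from scipy.spatial.transform import Rotation as R
def T_tool(s):
    T=np.eye(4);q=s["tcp_rot"];T[:3,:3]=R.from_quat([q[1],q[2],q[3],q[0]]).as_matrix();T[:3,3]=s["tcp_pos"];return T
def cap(n):
    s=readout.state();p=viewer.capture(n)
    p["W"]=T_tool(s)@np.array(p["mount"]) if n=="wrist" else np.array(p["pose"]);return p
def ray(p,rc):
    u=cv2.undistortPoints(np.array([[[rc[1],rc[0]]]],float),np.array(p["K"]),np.array(p["dist"],float))[0,0]
    d=p["W"][:3,:3]@np.array([u[0],-u[1],-1]);return p["W"][:3,3],d
def atz(p,rc,z):
    o,d=ray(p,rc);return o+d*(z-o[2])/d[2]
def proj(p,X):
    c=np.linalg.inv(p["W"])@np.append(X,1);c=c[:3]*[1,-1,-1]
    return cv2.projectPoints(c[None],np.zeros(3),np.zeros(3),np.array(p["K"]),np.array(p["dist"],float))[0][0,0]
def tri(ps):
    A=np.zeros((3,3));b=np.zeros(3)
    for p,rc in ps:
        o,d=ray(p,rc);d=d/np.linalg.norm(d);M=np.eye(3)-np.outer(d,d);A+=M;b+=M@o
    return np.linalg.solve(A,b)
def save(p,f): cv2.imwrite("pics/"+f,p["color"][:,:,::-1])
E
python3 - <<'E'
from h import *
s=readout.state();print(s)
print(T_tool(s).round(3))
P={}
for n in("scene","top"):
    p=cap(n);save(p,n+"0.png");P[n]=p
    print(n,p["W"].round(3).tolist())
Z=dict(press=0,press_guard=0,window=.135,lever_pad=.119,vial_slide=.01,push_face=.037,lc_column=0,block_e=0,table_vial_1=0,sample_jar=0,marker_red=0,fitting_jar=0,bottle_250_table=0)
for k,z in Z.items():
    for n,p in P.items():
        for r in finder.pinpoint(p,k)[:2]: print(k,n,round(r["score"],2),np.round(r["point"],1),atz(p,r["point"],z).round(4))
E
```

```text
{'clock': 0.0, 'joint_pos': array([ 1.21229518,  0.31172955,  0.0140048 ,  1.51306598, -0.00441778,
        1.31920075, -0.02719169]), 'qvel': array([-0.00186518, -0.00017887,  0.00047371, -0.00079275,  0.00138261,
       -0.00155021,  0.00047142]), 'joint_efforts': array([-5.57973055e-05, -3.79920888e+01,  1.45964320e-01, -2.30592299e+01,
        1.22535008e-02,  1.34958987e-02, -2.29326105e-06]), 'tcp_pos': array([ 0.17112238, -0.5219287 ,  0.23021537]), 'tcp_rot': array([ 0.57192746,  0.41531894,  0.57331997, -0.41438314]), 'force': array([-0.03928842, -0.44617157,  1.39429307]), 'torque': array([ 0.04936734, -0.02606807,  0.00686475]), 'width': 1.0034181483772053}
[[-0.001  0.95   0.312  0.171]
 [ 0.002  0.312 -0.95  -0.522]
 [-1.    -0.    -0.002  0.23 ]
 [ 0.     0.     0.     1.   ]]
scene [[-0.651, 0.312, -0.692, -0.479], [-0.759, -0.26, 0.597, 0.748], [0.006, 0.914, 0.406, 0.664], [0.0, 0.0, 0.0, 1.0]]
top [[0.005, 0.985, -0.17, 0.249], [-1.0, 0.004, -0.007, -0.049], [-0.006, 0.17, 0.985, 1.401], [0.0, 0.0, 0.0, 1.0]]
press scene 0.75 [278.7 301.3] [0.4796 0.002  0.    ]
pre
[... 1185 characters left out ...]
0.369  0.4003 0.    ]
table_vial_1 top 0.43 [281.1 436.9] [ 0.3731 -0.3864  0.    ]
sample_jar scene 0.79 [291.5 233.1] [0.5357 0.1705 0.    ]
sample_jar scene 0.4 [278.1 300.8] [0.4829 0.001  0.    ]
sample_jar top 0.69 [221.5 255.4] [0.5526 0.1605 0.    ]
marker_red scene 0.41 [245.3 433.5] [ 0.3911 -0.4195  0.    ]
marker_red top 0.61 [280.3 438.7] [ 0.3755 -0.3919  0.    ]
fitting_jar scene 0.86 [234.2 421.3] [ 0.4662 -0.4541  0.    ]
fitting_jar scene 0.27 [275.4 298.6] [ 0.498  -0.0036  0.    ]
fitting_jar top 0.75 [245.7 466.5] [ 0.4806 -0.4804  0.    ]
bottle_250_table scene 0.78 [226.5 427.4] [ 0.493  -0.5155  0.    ]
bottle_250_table top 0.72 [231.7 486. ] [ 0.524  -0.5424  0.    ]
```

View pics/scene0.png

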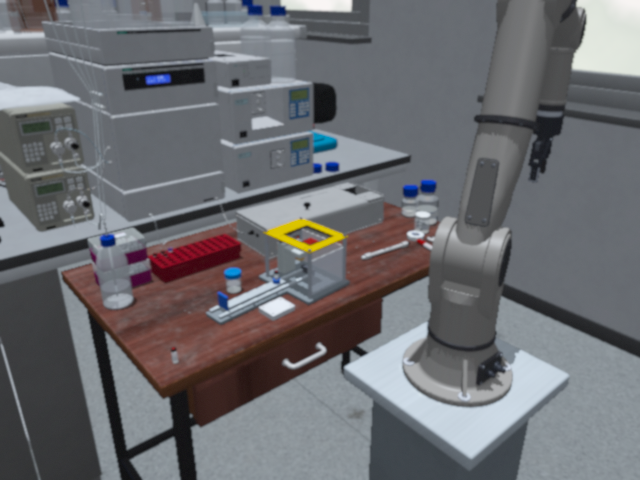

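View pics/top0.png

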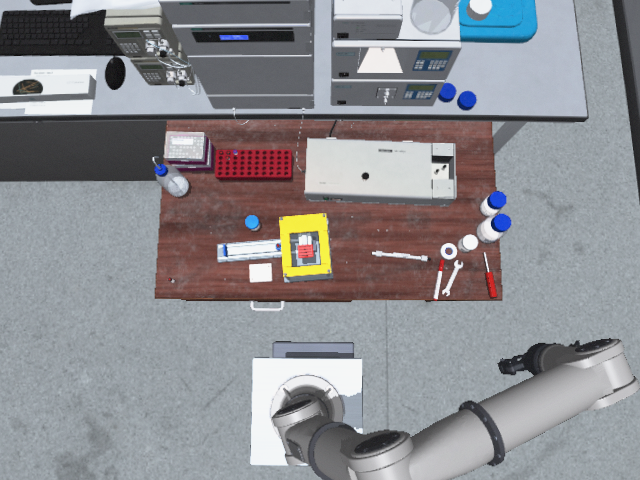

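The press is near (0.475, 0) with a yaw of about 0.08 rad. The slide is about 85 mm out, with its blue tab near (0.457, 0.245). I'll swing round in an arc while rising and then look with the wrist camera.

```bash
python3 -m inch '[[-0.1,0,0,-0.012,0.055,0,0],[-0.1,0,0,-0.012,0.055,0,0],[-0.1,0,0,-0.012,0.055,0,0],[-0.1,0,0,-0.012,0.055,0,0],[-0.1,0,0,-0.012,0.055,0,0],[-0.1,0,0,-0.012,0.055,0,0],[-0.1,0,0,-0.012,0.055,0,0],[-0.1,0,0,-0.012,0.055,-0.01,0],[-0.1,0,0,0,0.055,-0.01,0],[-0.1,0,0,0,0.055,-0.01,0],[-0.1,0,0,0,0.055,-0.01,0],[-0.1,0,0,0,0.055,-0.01,0]]' 
cat > look.py <<'E'
from h import *
import sys
p=cap("wrist");save(p,sys.argv[1]);print(T_tool(readout.state()).round(4).tolist(), p["W"][:3,3].round(3))
Z=dict(press=0,window=.135,lever_pad=.119,vial_slide=.01,push_face=.037,block_e=0,sample_jar=0)
for k,z in Z.items():
    for r in finder.pinpoint(p,k)[:2]: print(k,round(r["score"],2),np.round(r["point"],1),atz(p,r["point"],z).round(4))
E
python3 look.py w1.png
```

```text
clock: 2.9
tcp_pos: [0.5272, -0.03, 0.3273]
tcp_rot: [0.707, 0.018, 0.707, -0.018]
force: [0.9, -0.1, 0.0]
width: 0.002
[[0.0005, 0.033, 0.9995, 0.5262], [0.009, 0.9994, -0.033, -0.0181], [-1.0, 0.009, 0.0002, 0.328], [0.0, 0.0, 0.0, 1.0]] [0.531 0.038 0.471]
press 0.89 [160.3 274.2] [0.4798 0.008  0.    ]
press 0.65 [ 91.2 262.6] [0.4724 0.0869 0.    ]
window 0.61 [ 10.  326.6] [0.5442 0.1311 0.135 ]
lever_pad 0.91 [177.7 226. ] [0.448  0.0024 0.119 ]
block_e 0.88 [ 44.  194.2] [0.3994 0.1423 0.    ]
sample_jar 0.88 [ 11.2 322.6] [0.545  0.1677 0.    ]
```

View pics/w1.png

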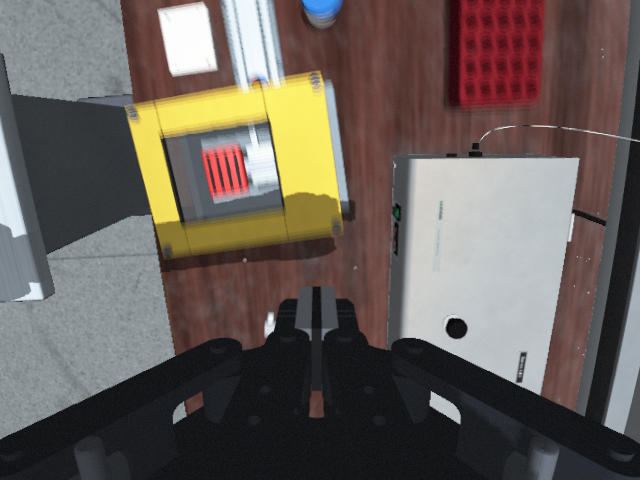

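The picture shows the guard at pixels (128–345, 72–260), slightly blurred because the arm was still settling. Its yaw looks nearer 9–11°. Next I'll fit the guard from its yellow plate while still, then move over the slide.

```bash
cat > guard.py <<'E'
from h import *
def guard(p):
    hsv=cv2.cvtColor(p["color"],cv2.COLOR_RGB2HSV)
    m=cv2.inRange(hsv,(22,140,60),(35,255,255));m=cv2.morphologyEx(m,cv2.MORPH_OPEN,np.ones((3,3)))
    c=max(cv2.findContours(m,cv2.RETR_EXTERNAL,cv2.CHAIN_APPROX_NONE)[0],key=cv2.contourArea)
    h=cv2.convexHull(c)[:,0]
    W=np.array([atz(p,(v,u),.135)[:2] for u,v in h],np.float32)
    (cx,cy),(w,hh),a=cv2.minAreaRect(W*1000)
    yaw=np.radians((a+45)%90-45); 
    ctr=np.array([cx,cy])/1000; x=np.array([np.cos(yaw),np.sin(yaw)])
    print("guard ctr",ctr.round(4),"size",round(w,1),round(hh,1),"yaw",round(yaw,4),"origin",(ctr+x*.018).round(4), "mask touches border",h.min(0),h.max(0))
if __name__=="__main__":
    guard(cap("wrist"));guard(cap("top"));print(readout.state()["tcp_pos"])
E
python3 guard.py
python3 -m inch '[[-0.03,0,0,0,0.05,-0.015,0],[-0.05,0,0,0,0.05,-0.015,0],[-0.05,0,0,0,0.05,-0.015,0],[-0.05,0,0,0,0.05,-0.015,0],[0,0,0,0,0,0,0],[0,0,0,0,0,0,0],[0,0,0,0,0,0,0]]'
python3 look.py w2.png; python3 guard.py
```

```text
guard ctr [0.4626 0.0054] size 166.6 130.5 yaw 0.0914 origin [0.4805 0.007 ] mask touches border [130  79] [342 254]
guard ctr [0.4572 0.0496] size 165.2 41.9 yaw 0.0749 origin [0.4751 0.0509] mask touches border [279 216] [297 275]
[ 0.52714967 -0.03343042  0.32709536]
clock: 4.28
tcp_pos: [0.4669, 0.1655, 0.327]
tcp_rot: [0.706, -0.043, 0.706, 0.043]
force: [0.0, -0.2, 0.6]
width: -0.004
[[-0.0003, -0.1218, 0.9926, 0.4668], [-0.0006, 0.9926, 0.1218, 0.1656], [-1.0, -0.0005, -0.0004, 0.327], [0.0, 0.0, 0.0, 1.0]] [0.459 0.233 0.471]
window 0.2 [255.4 312.8] [0.4692 0.1251 0.135 ]
vial_slide 0.92 [252.5 314.7] [0.4749 0.0892 0.01  ]
push_face 0.7 [120.6 320.3] [0.462  0.2452 0.037 ]
block_e 0.56 [203.3 257.5] [0.398  0.1402 0.    ]
sample_jar 0.95 [194.  378.8] [0.5437 0.1696 0.    ]
guard ctr [0.4094 0.0486] size 67.9 34.8 yaw 0.0872 origin [0.4273 0.0502] mask touches border [207 308] [277 340]
guard ctr [0.4607 0.0047] size 166.8 129.9 yaw 0.0903 origin [0.4786 0.0064] mask touches border [279 213] [330 275]
[0.46598892 0.16756709 0.32731333]
```

View pics/w2.png

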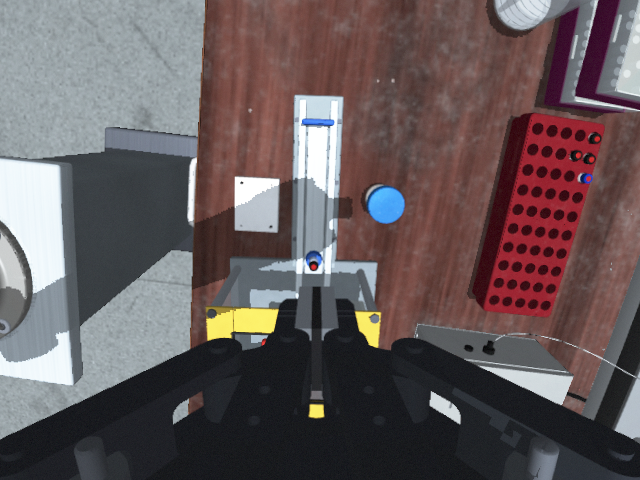

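The view is clear. The slide bar shows at column 318, the tab at (row 121, col 318), the vial at (260, 314), and the track is free. The guard fits from the two cameras agree: press origin is about (0.4795, 0.0067), yaw 0.091, slide about 79 mm out. I'll go outside the tab, align and descend.

```bash
python3 -m inch '[[0.031,0,0,0,0,0,0],[0,0,0,0,0.0615,0,0],[0,0,0,0,0.0615,0.001,0],[0,0,0,0.055,0,0,0],[0,0,0,0.06,0,0,0],[0,0,0,0.06,0,0,0],[0,0,0,0.06,0,0,0],[0,0,0,0.06,0,0,0],[0,0,0,0,0,0,0],[0,0,0,0,0,0,0]]'
python3 look.py w3.png; python3 - <<'E'
from h import *
s=readout.state();print(s["tcp_pos"],s["force"])
o=np.array([.4795,.0067]);a=.091;x=np.array([np.cos(a),np.sin(a)]);y=np.array([-x[1],x[0]])
d=s["tcp_pos"][:2]-o;print("press xy",d@x,d@y)
E
```

```text
clock: 6.02
tcp_pos: [0.4566, 0.2916, 0.0344]
tcp_rot: [0.707, -0.033, 0.705, 0.034]
force: [0.1, 0.3, 0.8]
width: 0.0
[[0.0047, -0.0946, 0.9955, 0.4573], [0.0034, 0.9955, 0.0946, 0.2921], [-1.0, 0.0029, 0.005, 0.0353], [0.0, 0.0, 0.0, 1.0]] [0.45  0.359 0.179]
push_face 0.58 [408.3 312.4] [0.4599 0.2443 0.037 ]
[0.45585954 0.29039847 0.03327151] [-0.49156948  0.24418031 -0.13430122]
press xy 0.002238298477934507 0.2846729406678333
```

View pics/w3.png

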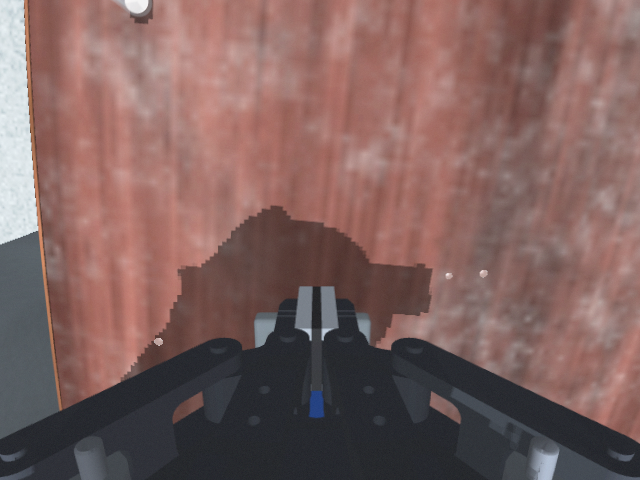

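The tab is in line, with blue visible through the finger gap at column 317. Now pushing.

```bash
python3 -m inch '[[0,0,0,0,-0.015,0,0],[0,0,0,0,-0.01,0,0],[0,0,0,0,-0.008,0,0],[0,0,0,0,-0.008,0,0],[0,0,0,0,-0.01,0,0],[0,0,0,0,-0.01,0,0],[0,0,0,0,-0.01,0,0],[0,0,0,0,-0.01,0,0],[0,0,0,0,-0.01,0,0],[0,0,0,0,-0.006,0,0],[0,0,0,0,0,0,0],[0,0,0,0,0,0,0]]'
cat > st.py <<'E'
from h import *
s=readout.state()
o=np.array([.4795,.0067]);a=.091;x=np.array([np.cos(a),np.sin(a)]);y=np.array([-x[1],x[0]])
d=s["tcp_pos"][:2]-o;f=s["force"];print("press xyz",(d@x).round(4),(d@y).round(4),s["tcp_pos"][2].round(4),"F",(f[:2]@x).round(2),(f[:2]@y).round(2),f[2].round(2))
p=cap("top")
for k,z in(("push_face",.037),("vial_slide",.01)):
    for r in finder.pinpoint(p,k)[:1]:
        d=atz(p,r["point"],z)[:2]-o;print(k,round(r["score"],2),"press",(d@x).round(4),(d@y).round(4))
E
python3 st.py
```

```text
clock: 7.92
tcp_pos: [0.4645, 0.1935, 0.0323]
tcp_rot: [0.706, -0.034, 0.706, 0.034]
force: [0.7, -0.1, 0.8]
width: -0.002
press xyz 0.002 0.1874 0.0323 F 0.71 -0.16 0.76
```

```bash
python3 -m inch '[[0,0,0,0,-0.005,0,0],[0,0,0,0,-0.005,0,0],[0,0,0,0,-0.003,0,0],[0,0,0,0,0,0,0]]'; python3 st.py
```

```text
clock: 8.57
tcp_pos: [0.4659, 0.1801, 0.0324]
tcp_rot: [0.706, -0.034, 0.706, 0.033]
force: [-0.2, -0.2, -0.5]
width: -0.0
press xyz 0.0023 0.1739 0.0324 F -0.26 -0.22 -0.49
vial_slide 0.44 press -0.0014 0.0113
```

```bash
python3 -m inch '[[0,0,0,0,-0.003,0,0],[0,0,0,0,0,0,0]]'; python3 st.py
```

```text
clock: 8.98
tcp_pos: [0.4659, 0.1774, 0.0322]
tcp_rot: [0.706, -0.034, 0.706, 0.033]
force: [-0.5, 1.0, -0.7]
width: 0.005
press xyz 0.002 0.1712 0.0322 F -0.42 1.03 -0.74
vial_slide 0.74 press 0.0056 -0.0001
```

```bash
python3 -m inch '[[0,0,0,0,-0.002,0,0],[0,0,0,0,-0.002,0,0],[0,0,0,0,0,0,0]]'; python3 st.py
```

```text
clock: 9.5
tcp_pos: [0.4665, 0.1771, 0.0329]
tcp_rot: [0.707, -0.032, 0.706, 0.036]
force: [0.5, 6.5, -0.0]
width: -0.001
press xyz 0.0025 0.1708 0.0329 F 1.11 6.44 -0.0
vial_slide 0.51 press -0.0028 0.0018
```

The TCP has stalled at press y 0.171, the value predicted for home, and the force is rising. I'll press a little more to confirm it is against the stop.

```bash
python3 -m inch '[[0,0,0,0,-0.003,0,0],[0,0,0,0,-0.003,0,0],[0,0,0,0,0,0,0]]'; python3 st.py
```

```text
clock: 10.02
tcp_pos: [0.4672, 0.177, 0.0341]
tcp_rot: [0.708, -0.031, 0.705, 0.04]
force: [-1.9, 14.2, 0.6]
width: -0.0
press xyz 0.0032 0.1707 0.0341 F -0.64 14.3 0.55
vial_slide 0.51 press -0.0036 -0.0072
```

The slide is firmly home at 14 N. Backing off, rising and moving over the guard to look into the window.

```bash
python3 -m inch '[[0,0,0,0,0.01,0,0],[0,0,0,0,0.02,0,0],[0,0,0,-0.04,0.02,0,0],[0,0,0,-0.06,0,0,0],[0,0,0,-0.06,0,0,0],[0,0,0,-0.06,0,0,0]]'
python3 -m inch '[[0,0,0,0,-0.054,-0.012,0],[0,0,0,0,-0.054,-0.012,0],[0,0,0,0,-0.054,-0.012,0],[0,0,0,0,-0.054,0,0],[0,0,0,0,-0.054,0,0],[0,0,0,0,0,0,0],[0,0,0,0,0,0,0],[0,0,0,0,0,0,0]]'
cat > win.py <<'E'
from h import *
from guard import guard
import sys
o=np.array([.4795,.0067]);a=.091;x=np.array([np.cos(a),np.sin(a)]);y=np.array([-x[1],x[0]])
pr=lambda X:((X[:2]-o)@np.array([x,y]).T).round(4)
s=readout.state();p=cap("wrist");save(p,sys.argv[1]);print("tcp press",pr(s["tcp_pos"]),s["tcp_pos"][2],T_tool(s)[:3,:3].round(3).tolist())
guard(p)
hsv=cv2.cvtColor(p["color"],cv2.COLOR_RGB2HSV)
m=cv2.inRange(hsv,(0,150,60),(8,255,255))|cv2.inRange(hsv,(172,150,60),(180,255,255))
n,l,S,C=cv2.connectedComponentsWithStats(cv2.morphologyEx(m,cv2.MORPH_CLOSE,np.ones((9,9))))
for i in range(1,n):
    if S[i,4]>400: print("red",S[i],C[i].round(0),pr(atz(p,C[i][::-1],.119)))
for k,z in(("window",.135),("lever_pad",.119),("vial_slide",.01),("push_face",.037)):
    for r in finder.pinpoint(p,k)[:1]: print(k,round(r["score"],2),np.round(r["point"]),pr(atz(p,r["point"],z)))
E
python3 win.py w4.png
```

```text
clock: 10.92
tcp_pos: [0.4621, 0.2157, 0.2539]
tcp_rot: [0.706, -0.034, 0.706, 0.032]
force: [1.9, -0.6, -0.1]
width: -0.001
clock: 11.92
tcp_pos: [0.4518, -0.0533, 0.2523]
tcp_rot: [0.706, -0.034, 0.706, 0.035]
force: [-0.4, 0.4, 1.0]
width: 0.0
tcp press [-0.0331 -0.0573] 0.2522920835622702 [[-0.0, -0.098, 0.995], [0.0, 0.995, 0.098], [-1.0, 0.0, -0.0]]
guard ctr [0.4628 0.0055] size 166.5 130.1 yaw 0.092 origin [0.4807 0.0071] mask touches border [210  42] [474 244]
red [ 587    0   53  127 4356] [618.  69.] [0.1755 0.0578]
red [293 117  51  60 917] [316. 147.] [-0.0335  0.0006]
lever_pad 0.7 [150. 320.] [-0.0303 -0.0012]
```

View pics/w4.png

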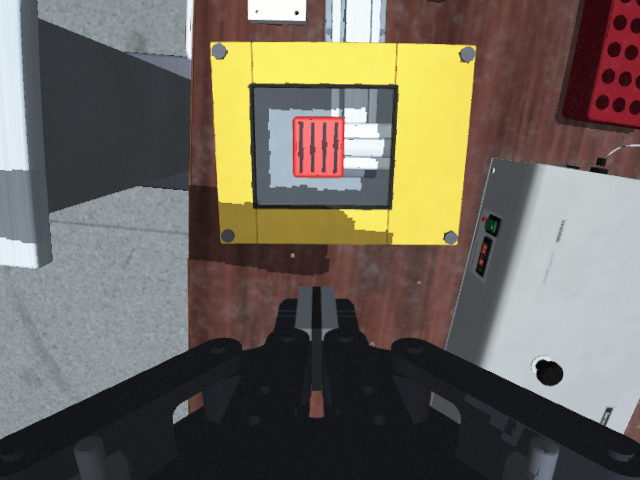

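The window is at cols 253–396, rows 85–207, with the red pad centred at (319, 147), so both are nearly in line with the tool. I'll centre, descend to just above the pad and check the slide from the top camera.

```bash
python3 -m inch '[[0,0,0,0,0.029,0.001,0],[0,0,0,0,0.0285,0.001,0],[0,0,0,0.02,0,0,0],[0,0,0,0,0,0,0],[0,0,0,0.04,0,0,0],[0,0,0,0.03,0,0,0],[0,0,0,0.02,0,0,0],[0,0,0,0,0,0,0],[0,0,0,0,0,0,0]]'; python3 - <<'E'
from h import *
import subprocess
p=cap("top");c=cv2.resize(p["color"][180:320,200:360],None,fx=4.5,fy=4,interpolation=cv2.INTER_CUBIC);cv2.imwrite("pics/t2.png",c[:,:,::-1])
E
python3 st.py
```

```text
clock: 13.3
tcp_pos: [0.4496, 0.0025, 0.1435]
tcp_rot: [0.707, -0.033, 0.706, 0.033]
force: [0.4, -0.3, 0.7]
width: -0.001
press xyz -0.03 -0.0014 0.1437 F -0.18 0.02 0.14
push_face 0.82 press -0.0031 0.1536
```

View pics/t2.png

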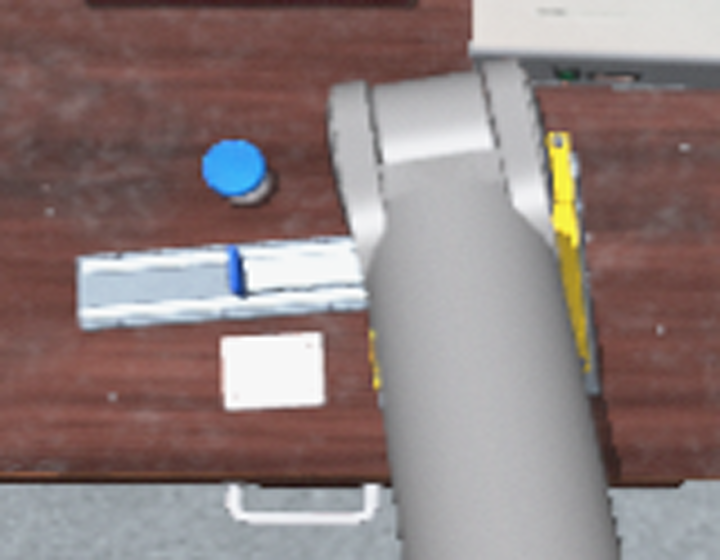

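The top view shows the tab about 107 mm from the track's outer end, which means home, and the neighbours undisturbed. Now pressing.

```bash
python3 -m inch '[[0,0,0,0.012,0.001,-0.002,0],[0,0,0,0.01,0,0,0],[0,0,0,0.008,0,0,0],[0,0,0,0.006,0,0,0],[0,0,0,0.005,0,0,0],[0,0,0,0,0,0,0]]'; python3 st.py
```

```text
clock: 14.25
tcp_pos: [0.4447, 0.0034, 0.1021]
tcp_rot: [0.705, -0.034, 0.708, 0.033]
force: [-8.0, -0.7, 14.7]
width: 0.002
press xyz -0.0349 -0.0002 0.1021 F -8.08 0.03 14.69
push_face 0.68 press 0.0053 0.1607
```

```bash
python3 -m inch '[[0,0,0,0.004,0,0,0],[0,0,0,0.003,0,0,0],[0,0,0,0,0,0,0]]'; python3 st.py
```

```text
clock: 14.78
tcp_pos: [0.4452, 0.0034, 0.0999]
tcp_rot: [0.705, -0.035, 0.708, 0.032]
force: [-19.8, -1.5, 49.8]
width: 0.001
press xyz -0.0345 -0.0002 0.0999 F -19.81 0.3 49.83
push_face 0.74 press -0.0018 0.1576
```

The lever is at its stop: z is about 0.100 and the force has risen steeply to 50 N. I'll ease off slightly, hold for half a second, then release straight up.

```bash
python3 -m inch '[[0,0,0,-0.003,0,0,0],[0,0,0,0,0,0,0],[0,0,0,0,0,0,0]]'
```

```text
clock: 15.3
tcp_pos: [0.445, 0.0034, 0.1008]
tcp_rot: [0.705, -0.035, 0.707, 0.033]
force: [-14.1, -1.6, 34.1]
width: 0.002
```

```bash
python3 -m inch '[[0,0,0,-0.01,0,0,0],[0,0,0,-0.01,0,0,0],[0,0,0,-0.015,0,0,0],[0,0,0,-0.025,0,0,0],[0,0,0,-0.04,0,0,0],[0,0,0,-0.04,0,0,0],[0,0,0,0,-0.03,0,0],[0,0,0,0,-0.03,0,0],[0,0,0,0,0,0,0],[0,0,0,0,0,0,0]]'
python3 win.py w5.png; python3 st.py
```

```text
clock: 16.55
tcp_pos: [0.4525, -0.0554, 0.2374]
tcp_rot: [0.707, -0.033, 0.706, 0.034]
force: [0.9, 0.2, 0.7]
width: -0.001
tcp press [-0.0326 -0.0594] 0.23741787914182538 [[0.001, -0.096, 0.995], [0.001, 0.995, 0.096], [-1.0, 0.001, 0.001]]
guard ctr [0.4627 0.0057] size 166.5 130.2 yaw 0.091 origin [0.4807 0.0073] mask touches border [202  32] [482 247]
red [ 597    0   43  122 3079] [623.  68.] [0.1686 0.0537]
red [ 290  113   55   63 1085] [315. 146.] [-0.0328 -0.    ]
lever_pad 0.66 [145. 317.] [-0.0317  0.0004]
press xyz -0.0328 -0.0593 0.2373 F 0.27 0.47 -0.45
push_face 0.76 press 0.0031 0.1632
vial_slide 0.84 press 0.0 -0.0006
```

View pics/w5.png

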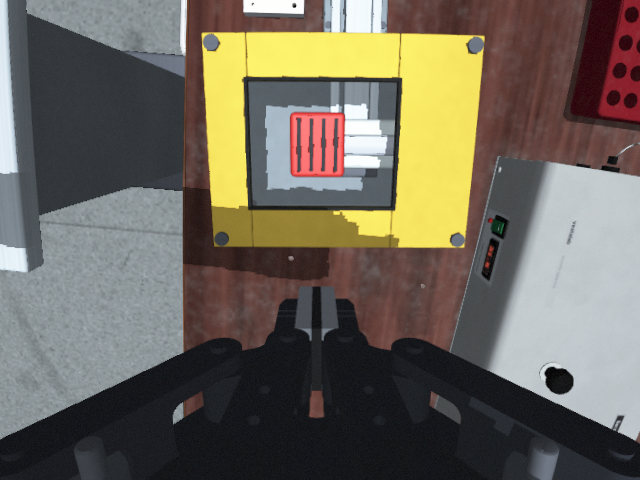

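The pad is back up at (317, 145), at the resting position, and the guard is unmoved. The slide reads home at y ≈ 0.

```bash
python3 -c "
from plant import bot;print(bot.finish_job())"
```

```text
the job is handed in; nothing more can be done
None
```

I pushed the slide fully home, then pressed the lever pad to its stop, held it for a good half second and let it spring back. The job was handed in at about 16.6 s, with the arm clear above the guard.

- **Slide:** With the fingers shut I pushed the blue tab until the tool stalled at press y 0.171. Force rose to 14 N with no further movement, so it was against the stop. After I backed off, the top camera put the slide origin at y ≈ −0.001 and the tab face at 0.163, against 0.160 nominal.
- **Lever:** I went down through the window to z ≈ 0.100, where force climbed steeply, so the pad was fully down. I then lifted straight up. The last wrist view shows the pad back at its rest position.
- **Guard:** Its fitted position is the same before and after.
- **Neighbours:** The jar and block beside the track looked undisturbed in the top view before the press. I took no separate check of the farther bystanders at the end, but the arm stayed clear of them.

**Checks that were off:**
- **Camera readings:** They scattered by up to about 10 mm between pictures; one read the slide at −7 mm while I was pushing it. I therefore relied on the force and the stall position.
- **Pressing force:** At the fingertips it peaked at about 50 N down and 20 N sideways, more than needed, before I eased it to 34 N. That is above the 40 N limit for the arm or gripper body, but only the fingertips were on the pad.

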